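Feel out the hidden battery-door release of a control unit

ROBOT

A 6-joint arm with a two-finger parallel gripper is mounted at the origin on a cart in front of the work surface, level with it; the furniture and walls round the work are solid. World frame = base frame: x ahead of the robot, y to its left, z up, the work surface at z = 0. Lengths are in m, angles in rad, forces in N, time in s.
With the tool pointing down it reaches from about 0.325 to 0.9 m from the base axis. Payload 6.1 kg.
Tool frame: the origin (TCP) lies between the finger pads; the fingertips stand 14 mm ahead of it and the grasp point (between the pads) lies 5 mm behind it; z points along the fingers, y is the direction in which the jaws open and shut (so a half turn about z gives the same grasp; the last joint's range is limited). The gripper opens to 85 mm and grips with 20 to 120 N. Pads are 22 mm wide; open, the fingers measure 114 mm over their backs; the gripper's body (76 mm by 85 mm) begins 54 mm behind the grasp point. The pads swing forward as they close: fully open they stand 13 mm farther back than shut.
Start: joints at [-1.317, 0.22, 1.526, -0, 1.395, -0.126], TCP at [0.232, -0.58, 0.245] pointing down, gripper open.
Joint ranges: [-2.98, 2.98], [-0.91, 2.08], [0.09, 2.57], [-1.24, 4.39], [0.2, 2.65], [-2.68, 2.68]. Speed limits (rad/s): [2.57, 2.57, 3.01, 3.14, 3.14, 3.14].

INTERFACE

Orientations are given as a unit quaternion [w, x, y, z].
In Python, from bench import * gives the robot as it stands. The module is installed in compiled form; this text tells all that it offers.
- The arm moves only by the shell command python3 -m crank 'ROWS' [OPENING]. ROWS is JSON, a list of rows, each a list of 6 numbers: the shift along the tool's x, y, z in cm, then the turn, a rotation vector about the tool's x, y, z in rad. In form: [[x, y, z, wx, wy, wz], ...]. A call has 1 to 12 rows; each row shifts and turns the commanded pose from where the row before left it, along the tool's axes as they then stand; what a row does not reach is not made up. A row lasts 1/10 s, in which the tool goes at most 50 mm and 8.59 degrees, less where a joint would pass 70% of its speed; a pose out of reach is approached as far as the arm can. A call with a gripper value outside its range is refused whole. OPENING is the opening, from -1 (shut) to 1 (fully open), so that 0 is half open, set as the call begins (- or left out, the last holds). The fingers move at their own pace and stop on an object; the grip force is fixed at half the most. Time passes only in rows, so rows that do not move let the fingers close. It gives the time, the measured TCP pose, the force and the opening at its end, in the units of the state.
- read_state(): the state, without advancing time (a new reading comes with each control period).
- camera(name): name is "scene" or "side" or "wrist"; returns a dict with "pixels" (480x640x3 uint8, red, green, blue), "z_map" (480x640 float32, m along the optical axis (not along the pixel's ray), 0 where there is no reading), "fov_y" (degrees; the focal length in pixels is half the picture's height over the tangent of half this angle, whatever the lens; pixels are square), "cx", "cy" (the principal point, pixels), "xyz" and "attitude" of the camera in the world; the wrist camera has in their place "hand_eye" (4x4, takes a point from camera to tool coordinates, whose origin is the TCP and whose axes are the flange's). Camera axes: x right, y down, z forward; pixel columns grow to the right and rows downward; lengths in m; the calibration is good to about 2 mm. A picture is of the moment at which its call begins: read the wrist's pose just before it.
- finish_job(): hands the job in, once; it reports no verdict.
The state is a dict: "t": time; "joint_pos": joint angles; "qd": joint speeds; "joint_torque": joint torques, N m; "position": TCP position; "ee_rot": TCP orientation; "ft_force": force on the tool from outside, world axes, zero at the start; "torque": the same for the moment, N m; "finger_gap": opening from 0.0 (shut) to 1.0 (fully open).
Only numpy, scipy, OpenCV 4.12 (cv2) and the standard library are available. Lean on these libraries where they do the work, as an engineer would, in place of code of your own. Each camera call takes 0.05 s, during which the arm holds its last target. There are 200 camera calls.

TASK

The heating control unit on the worktop needs new batteries. Its release button is hidden somewhere along the long shallow recess in the top, flush with the floor of the recess and of the same plastic: feel along the recess with a fingertip until the floor gives, press there so that the battery door springs up, and leave the door standing open. Touch it lightly, never leaning your weight on it, and leave the batteries, the booklet and the mug where they are.

Things in the scene. Friction and masses are not known exactly. Their poses are not given: they have to be found in the camera images.
- control_unit: low grey plastic control unit, fixed to the worktop, 150 (its x) by 330 (its y) by 40 mm high; origin at the centre of its underside, z up, +x towards its far side. In the near half of its top is the long recess (see recess_mid), in the far half the battery door, between two groups of dark vent slits.
- recess_mid (a point): centre of the recess floor, 37 mm over the worktop, axes as the unit's. The recess is 50 mm wide (x), 134 long (y), 3 deep. Somewhere along it a square button, 40 by 40 mm, lies flush in the floor, outlined only by a hairline gap, midway across the width; its centre is within 45 mm of this point along y, different each time, and not reported. The rest of the floor is rigid.
- recess_left (a point): middle of the recess's left (+y) end, at floor height, 67 mm from recess_mid. On the hidden button: it is sprung, starts to give at about 2 N and is fully down, 5 mm lower, at about 6 N; the door is let go at about 2.5 mm. A fingertip that rests partly on the rigid floor cannot push it: the whole tip must be on the button.
- door_edge (a point): middle of the free (near) edge of the battery door, on its upper face; the door is 70 (x, with its hinge barrel) by 110 (y) by 3 mm, flush with the unit's top when shut (then 40 mm over the worktop), hinged at its far edge.
- battery_door (a joint): angle of the battery door in rad: 0 shut and latched; when the release is pressed a weak spring swings its near edge up to the stop at 1.0. It cannot be opened without the release.
- battery_1: loose battery with a green and silver jacket, 15 mm thick and 50 mm long along its y, lying to the left of the unit; origin at the middle of its underside; to be left alone
- battery_2: loose battery with a red and silver jacket, same size, lying beside the other; origin at the middle of its underside; to be left alone
- booklet: stapled booklet lying to the left, 148 by 105 mm; to be left alone
- mug: mug with a handle, 78 by 116 by 101 mm high, standing behind on the left; origin at the middle of its underside; to be left alone

How it is judged:
By the outcome, as a careful person would: the job done as asked, in the order asked, and still so for the second after the job is handed in, with the robot touching nothing.
It also fails if it takes over 56 s, if anything falls off the work surface, if the arm or the gripper's body presses on something with over 40 N, if the wrist force passes 120 N, or if a joint passes its speed limit or range.

## Working session

There is one attempt and no reset: what is moved stays moved. The work goes in short steps, Python scripts to look and compute and a shell command to move; the robot and the scene stay as the last step left them, time stands still between calls to the robot, and variables do not carry over. Pictures are saved under pics/ and viewed, about 8 in all and at most 12, crops included, and the job is handed in when it is done.

```bash
mkdir -p pics; cat > h.py <<'E'
from bench import *
import numpy as np, cv2
from scipy.spatial.transform import Rotation as R
def q(a): return R.from_quat(np.roll(a,-1))
def cam(n):
    s=read_state(); c=camera(n)
    f=240/np.tan(np.radians(c["fov_y"]/2))
    if n=="wrist":
        T=np.eye(4);T[:3,:3]=q(s["ee_rot"]).as_matrix();T[:3,3]=s["position"];T=T@np.array(c["hand_eye"])
    else:
        T=np.eye(4);a=np.array(c["attitude"]);T[:3,:3]=a if a.shape==(3,3) else q(a).as_matrix();T[:3,3]=c["xyz"]
    v,u=np.mgrid[:480,:640];z=c["z_map"]
    P=np.stack([(u-c["cx"])/f*z,(v-c["cy"])/f*z,z],-1)@T[:3,:3].T+T[:3,3]
    return c,P,T,f
E
python3 - <<'E'
from h import *
s=read_state();print({k:np.round(v,3) for k,v in s.items()})
for n in("scene","side"):
    c,P,T,f=cam(n);np.save(n+".npy",P);cv2.imwrite(f"pics/{n}.png",c["pixels"][...,::-1]);print(n,T[:3,3],f)
E
```

```text
{'t': np.float64(0.0), 'joint_pos': array([-1.317,  0.221,  1.528,  0.   ,  1.395, -0.126]), 'qd': array([-0.001, -0.001, -0.001, -0.001,  0.   , -0.001]), 'joint_torque': array([ 2.0000e-03, -4.9690e+01, -3.8939e+01,  0.0000e+00,  1.1000e-02,
        0.0000e+00]), 'position': array([ 0.232, -0.58 ,  0.244]), 'ee_rot': array([-0.001,  0.982,  0.189, -0.   ]), 'ft_force': array([-0.042,  0.613,  0.41 ]), 'torque': array([ 0.018, -0.016, -0.012]), 'finger_gap': np.float64(0.999)}
scene [ 0.36269477 -0.32258115  0.91190291] 575.2587077843318
side [ 0.31767377 -0.27394722  0.82637624] 549.5500086244056
```

View pics/scene.png

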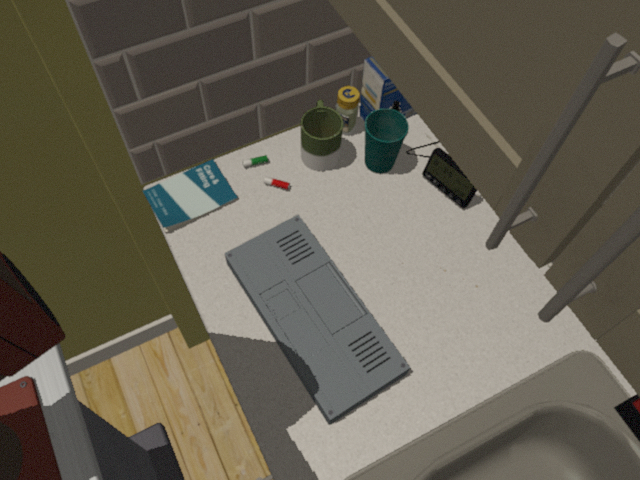

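The unit's top has its corners at about (226,253), (297,217), (409,370) and (332,416). The recess is on its left (near) side, with a faint square at about (281,302). I'll measure and enlarge this.

```bash
python3 - <<'E'
from h import *
P=np.load("scene.npy")
for u,v in [(229,255),(297,219),(406,369),(332,413),(281,302),(310,320)]: print(u,v,np.round(np.median(P[v-1:v+2,u-1:u+2].reshape(-1,3),0),4))
# top plane fit rectangle
m=((P[...,2]>.030)&(P[...,2]<.047)).astype(np.uint8)
m[:210]=0;m[425:]=0;m[:,:220]=0;m[:,415:]=0
m=cv2.morphologyEx(m,cv2.MORPH_OPEN,np.ones((5,5)))
n,l,st,_=cv2.connectedComponentsWithStats(m);k=1+st[1:,4].argmax()
p=P[l==k];r=cv2.minAreaRect((p[:,:2]*1000).astype(np.float32));print(r,np.median(p[:,2]))
im=cv2.imread("pics/scene.png")[210:425,215:420]
g=cv2.resize(im,None,fx=2.7,fy=2.7,interpolation=cv2.INTER_CUBIC)
s=cv2.imread("pics/side.png");
lab=cv2.cvtColor(g,cv2.COLOR_BGR2GRAY);g=cv2.createCLAHE(4,(4,4)).apply(lab)
cv2.imwrite("pics/crop.png",g)
E
```

```text
229 255 [0.4638 0.1399 0.039 ]
297 219 [0.6003 0.1522 0.0397]
406 369 [ 0.63   -0.1652  0.038 ]
332 413 [ 0.4954 -0.1728  0.0399]
281 302 [0.506  0.0235 0.0367]
310 320 [ 0.5342 -0.0265  0.0375]
((546.3997192382812, -8.486358642578125), (151.45603942871094, 331.5828857421875), 5.34608793258667) 0.03913462028716763
```

View pics/crop.png

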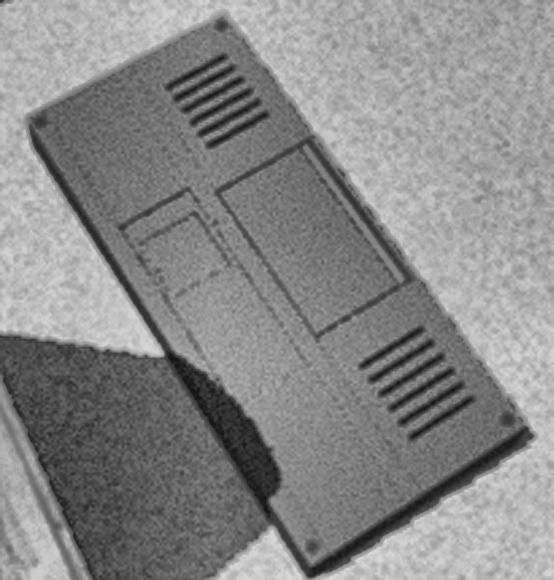

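View pics/side.png

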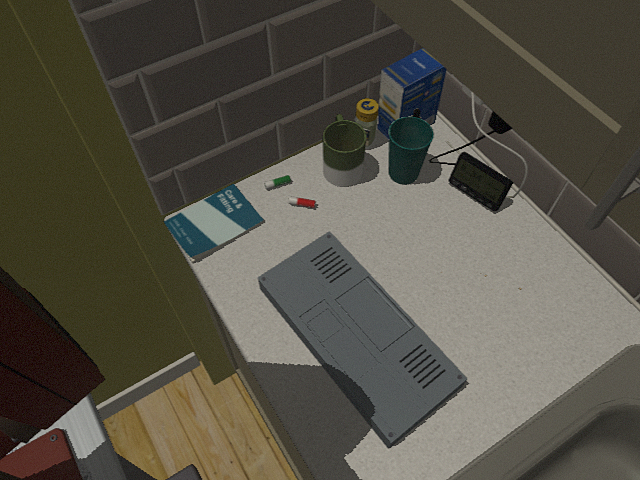

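The hairline square shows up at crop (186,254), which is scene pixel (284,304). That puts the button candidate at about (0.508, 0.019), or y ≈ +31 mm in the unit frame, with the unit's yaw at 5.35°. The given sizes match. Next I'll move above it with the gripper shut.

```bash
python3 -m crank '[[2,-2,0,0,0,0],[3.5,-3.3,0,0,0,0],[3.5,-3.3,0,0,0,0],[3.5,-3.3,0,0,0,0],[3.5,-3.3,0,0,0,0],[3.5,-3.3,0,0,0,0],[3.5,-3.3,0,0,0,0],[3.5,-3.3,0,0,0,0],[3.5,-3.3,0,0,0,0],[3.5,-3.3,0,0,0,0],[3.5,-3.3,0,0,0,0],[2,-2,0,0,0,0]]' -1
python3 -m crank '[[0,0,0,0,0,0.1],[0,0,0,0,0,0.1],[0,0,0,0,0,0.086],[0,0,0,0,0,0],[0,0,0,0,0,0]]'
cat > rel.py <<'E'
from h import *
import sys
s=read_state();r=q(s["ee_rot"]);t=np.array(eval(sys.argv[1]))
print("p",np.round(s["position"],4),"rel cm",np.round(100*r.inv().apply(t-s["position"]),2),"yaw x",np.degrees(np.arctan2(*r.as_matrix()[1::-1,0])),"z",r.as_matrix()[:,2].round(3),"F",np.round(s["ft_force"],2),"gap",s["finger_gap"],"t",s["t"])
E
python3 rel.py "[.508,.019,.12]"
```

```text
t: 1.3
position: [0.4573, -0.0892, 0.2451]
ee_rot: [-0.0, 0.982, 0.19, 0.0]
ft_force: [0.7, -0.8, -0.0]
finger_gap: 0.001
t: 1.8
position: [0.4565, -0.0922, 0.245]
ee_rot: [-0.0, 0.999, 0.048, -0.0]
ft_force: [0.7, 0.2, -0.0]
finger_gap: 0.003
p [ 0.4565 -0.0922  0.245 ] rel cm [  6.2  -10.57  12.5 ] yaw x 5.504597648718205 z [-0.001  0.    -1.   ] F [ 0.71  0.18 -0.  ] gap 0.002877398225066486 t 1.8
```

```bash
python3 -m crank '[[1,-2,0,0,0,0],[1.5,-2.5,0,0,0,0],[1.5,-2.5,1,0,0,0],[1.5,-2.5,2,0,0,0],[0.7,-1.1,2,0,0,0],[0,0,0,0,0,0],[0,0,0,0,0,0]]'
python3 - <<'E'
from h import *
c,P,T,f=cam("wrist");np.save("w.npy",P);cv2.imwrite("pics/w.png",c["pixels"][...,::-1])
E
python3 rel.py "[.508,.019,.12]"
```

```text
t: 2.5
position: [0.5081, 0.0189, 0.1951]
ee_rot: [0.0, 0.999, 0.048, -0.001]
ft_force: [0.4, -1.0, -0.3]
finger_gap: 0.002
p [0.5086 0.0185 0.1959] rel cm [-0.06 -0.06  7.59] yaw x 5.40819017551396 z [ 0. -0. -1.] F [ 0.5  -0.31  0.02] gap -0.004750098695176032 t 2.55
```

View pics/w.png

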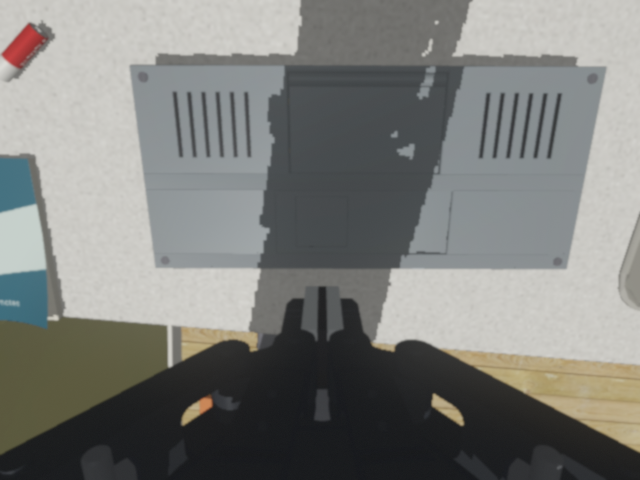

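The wrist picture shows the hairline square at about u 295–348, v 195–247, and the recess's right end near u = 450. I'll compute its centre from this view.

```bash
python3 - <<'E'
from h import *
P=np.load("w.npy")
def g(u,v): return np.median(P[v-2:v+3,u-2:u+3].reshape(-1,3),0)
for n,(u,v) in dict(tl=(296,196),tr=(348,196),bl=(295,246),br=(348,246),c=(322,221),c1=(143,77),c2=(592,77),c3=(165,260),c4=(557,261),rend=(448,222),door=(365,174)).items(): print(n,np.round(g(u,v),4))
im=cv2.imread("pics/w.png",0)[170:275,230:470]
cv2.imwrite("pics/wc.png",cv2.createCLAHE(6,(2,4)).apply(cv2.resize(im,None,fx=3.3,fy=3.3,interpolation=cv2.INTER_CUBIC)))
E
```

```text
tl [0.527  0.0409 0.0358]
tr [0.5306 0.0014 0.0363]
bl [0.4868 0.0387 0.0366]
br [ 0.4906 -0.0031  0.0364]
c [0.5092 0.0193 0.0365]
c1 [0.6004 0.1525 0.0401]
c2 [ 0.6299 -0.1572  0.0399]
c3 [0.4667 0.1406 0.0399]
c4 [ 0.495  -0.1694  0.04  ]
rend [ 0.5178 -0.0782  0.0376]
door [ 0.5487 -0.0091  0.0394]
```

View pics/wc.png

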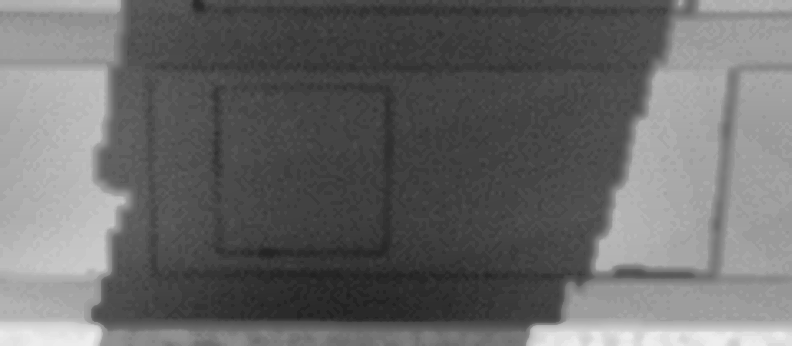

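Both views agree on a 40 mm square centred at about (0.509, 0.019). I'll go down close to it, then feel in small steps.

```bash
python3 -m crank '[[0,0,1.5,0,0,0],[0,-0.05,2.5,0,0,0],[0,0,3,0,0,0],[0,0,2.5,0,0,0],[0,0,1.5,0,0,0],[0,0,1,0,0,0],[0,0,0.8,0,0,0],[0,0,0,0,0,0],[0,0,0,0,0,0]]'
python3 rel.py "[.509,.0193,.051]"
```

```text
t: 3.45
position: [0.5091, 0.0194, 0.068]
ee_rot: [0.0, 0.999, 0.047, 0.001]
ft_force: [-0.6, 0.4, -0.4]
finger_gap: -0.001
p [0.5091 0.0194 0.068 ] rel cm [-0.01  0.01  1.7 ] yaw x 5.363452671740486 z [ 0.001 -0.    -1.   ] F [-0.58  0.4  -0.39] gap -0.0013568361073894731 t 3.45
```

```bash
python3 -m crank '[[0,0,0.5,0,0,0],[0,0,0.4,0,0,0],[0,0,0.3,0,0,0],[0,0,0.2,0,0,0],[0,0,0,0,0,0],[0,0,0,0,0,0]]'
```

```text
t: 4.05
position: [0.5085, 0.0196, 0.0532]
ee_rot: [-0.0, 0.999, 0.047, -0.0]
ft_force: [-0.4, 0.2, -0.1]
finger_gap: 0.003
```

```bash
for i in 1 2; do python3 -m crank '[[0,0,0.1,0,0,0],[0,0,0,0,0,0]]' | grep -E "pos|force"; done; python3 -m crank '[[0,0,0.1,0,0,0],[0,0,0,0,0,0]]'
```

```text
position: [0.5085, 0.0196, 0.0523]
ft_force: [-0.2, 0.1, 0.6]
position: [0.5084, 0.0196, 0.0512]
ft_force: [0.3, -0.5, -0.2]
t: 4.65
position: [0.5085, 0.0196, 0.0504]
ee_rot: [-0.0, 0.999, 0.047, 0.0]
ft_force: [-1.6, 0.9, 0.9]
finger_gap: 0.001
```

```bash
python3 -m crank '[[0,0,0.1,0,0,0],[0,0,0,0,0,0]]' | grep -E "pos|force"; python3 -m crank '[[0,0,0.05,0,0,0],[0,0,0,0,0,0]]'| grep -E "pos|force"
```

```text
position: [0.5085, 0.0196, 0.0494]
ft_force: [-1.2, -0.5, 3.9]
position: [0.5085, 0.0196, 0.0489]
ft_force: [-1.6, -0.1, 5.2]
```

```bash
for i in 1 2 3; do python3 -m crank '[[0,0,0,0,0,0]]' | grep -E "pos|force"; done; python3 - <<'E'
from h import *
c,P,T,f=cam("side");cv2.imwrite("pics/s2.png",cv2.resize(c["pixels"][210:460,230:490,::-1],None,fx=2.3,fy=2.3))
E
```

```text
position: [0.5085, 0.0196, 0.0489]
ft_force: [-2.4, -0.3, 4.6]
position: [0.5086, 0.0196, 0.0489]
ft_force: [-0.9, -0.0, 4.4]
position: [0.5086, 0.0196, 0.0489]
ft_force: [-1.1, 0.7, 4.4]
```

View pics/s2.png

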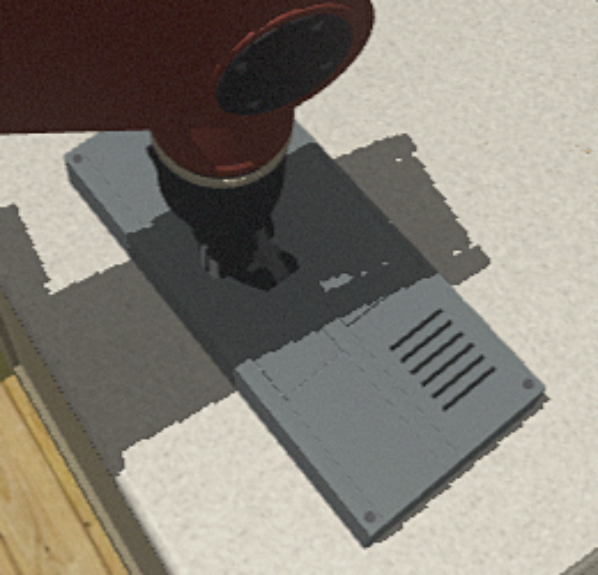

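The door is still shut and the tip is giving gently at about 4.5 N. I'll carry on in 0.5 mm steps.

```bash
python3 -m crank '[[0,0,0.05,0,0,0],[0,0,0,0,0,0],[0,0,0,0,0,0]]' | grep -E "pos|force"; python3 -m crank '[[0,0,0.05,0,0,0],[0,0,0,0,0,0],[0,0,0,0,0,0]]'| grep -E "pos|force"
```

```text
position: [0.5085, 0.0196, 0.0483]
ft_force: [-1.8, 0.4, 4.3]
position: [0.5085, 0.0196, 0.0478]
ft_force: [-2.0, -0.3, 4.8]
```

It's sprung: the force rises slowly, so this is the button. I'll check the door by depth.

```bash
cat > door.py <<'E'
from h import *
for n in ("side","wrist"):
    c,P,T,f=cam(n)
    d=P-np.array([.5464,-.0085,0]);a=np.radians(5.35)
    x=d[...,0]*np.cos(a)+d[...,1]*np.sin(a);y=-d[...,0]*np.sin(a)+d[...,1]*np.cos(a)
    for y0 in (-.045,-.03,.0,.03):
        print(n,y0,[(round(float(np.median(P[m][:,2])),4) if (m:=(abs(x-x0)<.004)&(abs(y-y0)<.008)&(P[...,2]<.12)&(P[...,2]>0.01)).sum()>8 else None) for x0 in np.arange(.005,.075,.01)])
    cv2.imwrite(f"pics/d_{n}_{read_state()['t']:.2f}.png",c["pixels"][...,::-1])
E
python3 door.py
```

```text
side -0.045 [None, 0.0136, 0.0138, 0.0148, 0.0152, 0.0156, 0.0159]
side -0.03 [None, 0.0143, 0.014, 0.0182, 0.015, 0.0149, 0.0287]
side 0.0 [None, 0.0142, 0.0148, 0.0238, 0.0149, 0.015, 0.0289]
side 0.03 [None, 0.0147, 0.0142, 0.0197, 0.0145, 0.0148, 0.0473]
wrist -0.045 [0.0138, 0.0135, 0.0139, 0.0135, 0.0784, 0.0644, 0.0492]
wrist -0.03 [0.0138, 0.0135, None, 0.0904, 0.0804, 0.0648, 0.0493]
wrist 0.0 [0.0138, 0.0136, 0.0138, 0.0902, 0.0806, 0.0649, 0.0492]
wrist 0.03 [0.0138, 0.0135, 0.0135, 0.0901, 0.0806, 0.065, 0.0492]
```

The door has sprung up: its surface slopes about 1.0 rad over an open compartment. I'll retract straight up, then back towards the robot.

```bash
python3 -m crank '[[0,0,-0.3,0,0,0],[0,0,-0.7,0,0,0],[0,0,-1.5,0,0,0],[-0.5,0,-2.5,0,0,0],[-0.5,0,-3,0,0,0],[-0.5,0.5,-3,0,0,0],[0,2,-3,0,0,0],[0,3,-1,0,0,0],[0,3,0,0,0,0],[0,2,0,0,0,0],[0,0,0,0,0,0],[0,0,0,0,0,0]]'; python3 -m crank '[[0,2,0,0,0,0],[0,4,0,0,0,0],[0,4,0,0,0,0],[0,4,0,0,0,0],[0,2,0,0,0,0],[0,0,0,0,0,0],[0,0,0,0,0,0],[0,0,0,0,0,0]]'; python3 door.py; ls pics
```

```text
t: 7.3
position: [0.5031, -0.0862, 0.1977]
ee_rot: [-0.0, 0.999, 0.046, -0.0]
ft_force: [-0.2, -0.7, -0.1]
finger_gap: 0.001
t: 8.1
position: [0.5184, -0.2438, 0.1975]
ee_rot: [-0.001, 0.999, 0.048, -0.0]
ft_force: [0.5, 1.0, -0.9]
finger_gap: -0.002
side -0.045 [None, None, 0.0142, 0.0153, 0.0146, 0.015, 0.0161]
side -0.03 [None, 0.0141, 0.0143, 0.0173, 0.0146, 0.0147, 0.0164]
side 0.0 [None, 0.0139, 0.0146, 0.024, 0.0149, 0.0149, 0.0159]
side 0.03 [None, None, 0.0141, 0.0178, 0.0153, 0.0145, 0.0484]
wrist -0.045 [0.0384, 0.0134, 0.0132, 0.0898, 0.0789, 0.0628, 0.0477]
wrist -0.03 [0.0139, 0.0135, 0.0134, 0.0138, 0.0137, 0.0145, 0.0472]
wrist 0.0 [0.0137, 0.0134, 0.0135, 0.0142, 0.0131, None, None]
wrist 0.03 [0.0134, 0.0133, 0.013, None, None, None, None]
crop.png
d_side_6.05.png
d_side_8.15.png
d_wrist_6.10.png
d_wrist_8.20.png
s2.png
scene.png
side.png
w.png
wc.png
```

View pics/d_side_8.15.png

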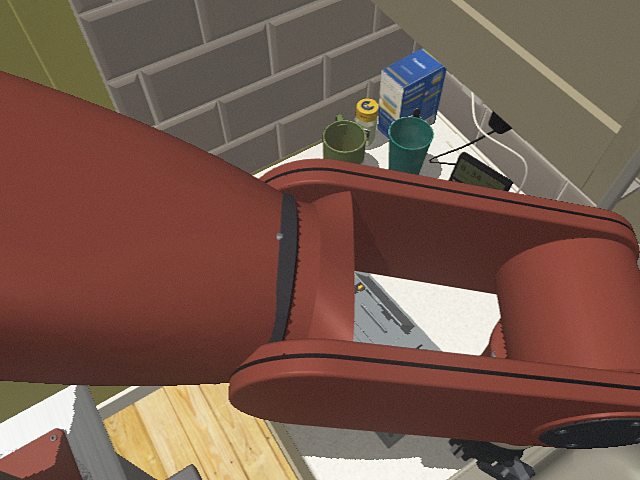

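The arm blocks most of the side view, but the open compartment shows at about (362,290). Wrist depth still has the door at about 1 rad, with nothing touching the robot. I'll hand in.

```bash
python3 -c "
from bench import *
print(finish_job())"
```

```text
the job is handed in; nothing more can be done
None
```

The release button is pressed, the battery door is standing open, and I handed the job in at about 8 s.

- **Finding the button:** I found its hairline outline in the scene and wrist images, about 31 mm left of the recess centre. I went straight there rather than feeling along the whole recess. The floor gave under the shut fingertips, about 3 mm at 4–5 N.
- **Door:** Wrist depth readings put it at about 1.0 rad, with the compartment open. After I backed away, the part of the door still in view was at the same angle.
- **Touch:** The highest reading along the push was 5.2 N, with up to about 2.4 N sideways. After I pulled back, the force was down to noise (about 1 N or less).
- **Not checked:** In the last side picture the arm hid most of the unit, the batteries and the booklet. I did not check by picture that the batteries and booklet stayed put, but the arm never went near them. The mug was partly visible and looked unmoved.

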